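Try the contact grill's lid, free its hook if caught, and hold it open

ROBOT

A 7-joint arm with a two-finger parallel gripper is mounted at the origin on the work surface. World frame = base frame: x ahead of the robot, y to its left, z up, the work surface at z = 0. Lengths are in m, angles in rad, forces in N, time in s.
With the tool pointing down it reaches from about 0.4 to 0.925 m from the base axis. Payload 5.6 kg.
Tool frame: the origin (TCP) lies at the very end of the fingers, on their centre line; the grasp point (between the pads) lies 19 mm behind it; z points along the fingers, y is the line along which they close (so a half turn about z gives the same grasp; the last joint's range is limited). The gripper opens to 85 mm and grips with 20 to 120 N. Pads are 22 mm wide; open, the fingers measure 114 mm over their backs; the gripper's body (76 mm by 85 mm) begins 54 mm behind the grasp point. The pads swing forward as they close: fully open they stand 13 mm farther back than shut.
Start: joints at [-1.291, 0.468, -0.012, 1.603, 0.006, 1.071, -0.056], TCP at [0.206, 0.616, 0.231] pointing down, gripper open.
Joint ranges: [-2.53, 2.53], [-0.31, 2.02], [-1.57, 1.55], [0.28, 2.44], [-1.29, 4.43], [0.15, 1.84], [-2.92, 2.92]. Speed limits (rad/s): [2.57, 2.57, 3.14, 3.14, 3.14, 3.14, 3.14].

INTERFACE

Orientations are given as a 3x3 rotation matrix whose columns are the frame's x, y, z axes.
In Python, from plant import env, imaging, recognise gives the robot as it stands. The module is installed in compiled form; this text tells all that it offers.
- The arm moves only by the tool arm_command, never from a script. Its argument "moves" is a list of rows, each a list of 4 numbers: the shift along the tool's x, y, z in mm, then the turn about the tool's z in rad. In form: [[dx, dy, dz, yaw], ...]. A call has exactly 5 rows; each row is the pose to reach, as a shift and turn from the pose commanded when the call began, along the tool's axes at that moment; what a row does not reach only later rows make up. A row lasts 1/8 s, in which the tool goes at most 62.5 mm and 10.7 degrees, less where a joint would pass 70% of its speed; a pose out of reach is approached as far as the arm can. A call with a gripper value outside its range is refused whole. "fingers" is the opening in per cent of the stroke, from 0 (shut) to 100 (fully open), set as the call begins (left out, the last holds). The fingers move at their own pace and stop on an object; "newtons" is the grip in N (left out, the last holds). Time passes only in rows, so rows that repeat a pose let the fingers close, or fill a call up. It gives the time, the measured TCP pose, the force, the opening and the grip force at its end, in the units of the state.
- env.sense(): the state, without advancing time (a new reading comes with each control period).
- imaging.get_image(name): name is "scene" or "side" or "wrist"; returns a dict with "frame" (480x640x3 uint8, red, green, blue), "K" (3x3 intrinsics, pixels), "R" (3x3) and "t" (3): a world point X has camera coordinates R X + t. Camera axes: x right, y down, z forward; pixel columns grow to the right and rows downward; lengths in m; the calibration is good to about 2 mm. The wrist camera is an equidistant fisheye: a pixel r from the principal point sees the ray r / f radians off the axis. A picture is of the moment at which its call begins. There is no depth.
- env.hand_in(): hands the job in; it is judged then, once.
Trained networks look in the newest picture that a camera, given by its name, has taken for a name from the list of things; names that differ only in an ending like _2 or _b are one class to them, and where a whole thing is asked for, a point or a joint stands for the part that bears it (a point fixed in the world has none). Each returns a list of dicts, best first, with "score" (0 to 1); they miss things now and then, are a little off and sometimes report something else, mostly with a low value. They report only what shows in the picture. A call takes as long as a camera call.
- recognise(camera, query): "bbox" ([centre column, centre row, width, height] in pixels, round what is visible of it).
The state is a dict: "time": time; "joint_pos": joint angles; "qd": joint speeds; "joint_efforts": joint torques, N m; "eef_pos": TCP position; "orientation": TCP orientation; "force": force on the tool from outside, world axes, zero at the start; "torque": the same for the moment, N m; "finger_gap": finger opening in m; "finger_force": force on a finger pad.
Only numpy, scipy, OpenCV 4.12 (cv2) and the standard library are available. Lean on these libraries where they do the work, as an engineer would, in place of code of your own. Each camera call takes 0.05 s, during which the arm holds its last target. There are 200 camera calls.

TASK

Open the contact grill and hold it open for loading. First pull up on the lid's handle to find out whether the hook on the grill's right side has caught; if the lid will not come, push the hook's thumb tab all the way back to free it, then raise the lid by its handle to about 60 degrees. Finish still gripping the handle and holding the lid steady up there, since it drops shut if let go, and leave the other things on the counter where they are.

Things in the scene. Friction and masses are not known exactly. Their poses are not given: they have to be found in the camera images.
- grill: lower housing of the contact grill: black, fixed, 210 mm deep, 280 mm wide. Origin: centre of its underside, on the counter; x points from the handle to the hinge (away from the robot), y to its left, z up. The closed lid (steel, same outline) has its top 112 mm above the counter.
- lid (a joint): opening angle of the lid, rad: 0 closed, grows as the handle rises, stop at 1.4. With the hook caught the lid rises 0.02 to 0.04 rad (6 to 11 mm at the handle) and then stops dead. It does not stay up: let go anywhere, it drops shut. Lifting takes 4 to 8 N at the handle.
- handle (a point): middle of the lid's handle, a round black bar 18 mm across, 226 mm long, along y, joined to the lid by a steel arm at each end. Its frame turns with the lid. Lid closed: 112 mm above the counter, 167 mm in front of the grill's origin, with 53 mm free between bar and lid, nothing in front or below.
- lid_hinge (a point): middle of the lid's hinge line (along the grill's y): 115 mm behind the grill's origin, 75 mm up. In the lid's own frame the bar's middle is 282 mm in front of it and 37 mm above it.
- latch_pivot (a point): pivot (axis along y) of the steel swing hook on the housing's right side (-y), 64 mm in front of the grill's origin, 35 mm up. The hook's nose points to the robot and, when caught, lies over a round stud on the lid's side, 50 mm above the pivot. The stud's seat is off by up to 4 mm, so looks do not tell whether the hook is caught: only pulling the lid does.
- latch_tab (a point): middle of the top edge of the hook's grey thumb tab, 28 wide (y), 9 thick (x), 40 mm tall, 172 mm right of the grill's origin. Upright: 149 mm up, 45 mm before the origin. Starts 0 to 0.36 rad back. Pushing it back (+x) to its stop at 0.5 rad (126 mm up, 7 mm behind the origin) frees the stud for sure; stiff (1 N), it stays where left.
- mug: white mug, 80 mm across, 90 mm tall, loose. Origin: centre of its underside. To be left alone.
- pepper_mill: dark wood pepper mill, 56 mm across, 170 mm tall, loose. Origin: centre of its underside. To be left alone.
- salt_shaker: steel salt shaker, 44 mm across, 78 mm tall, loose. Origin: centre of its underside. To be left alone.
- oil_bottle: green oil bottle, 64 mm across, 235 mm tall, loose. Origin: centre of its underside. To be left alone.
- jam_jar: amber jar, 70 mm across, 95 mm tall, loose. Origin: centre of its underside. To be left alone.
- spatula: wooden spatula lying flat on the counter, loose. Origin: at the middle of its length, underside. To be left alone.

How it is judged:
By the outcome, as a careful person would: the job done as asked, in the order asked, and still so for the second after the job is handed in, while the arm keeps its last pose, push and grip.
It also fails if it takes over 56 s, if anything falls off the work surface, if the arm or the gripper's body presses on something with over 40 N, if the wrist force passes 120 N, or if a joint passes its speed limit or range.

## Working session

There is one attempt and no reset: what is moved stays moved. The work goes in short steps, Python scripts to look and compute and a tool call to move; the robot and the scene stay as the last step left them, time stands still between calls to the robot, and variables do not carry over. Pictures are saved under pics/ and viewed, at most 10 in all, crops included, and the job is handed in when it is done.

Besides the shell and the picture viewer there is one more tool, called by a JSON object that holds its "method" and its "body", one argument or row to a line. arm_command: Moves the arm, as the interface text tells. Its arguments: {"type":"object","properties":{"moves":{"type":"array","items":{"type":"array","items":{"type":"number"}}},"fingers":{"type":"number"},"newtons":{"type":"number"}},"required":["moves"]}

```bash
mkdir -p pics; python3 - <<'E'
from plant import env, imaging, recognise
import cv2,numpy as np
s=env.sense();print({k:np.round(v,3).tolist() for k,v in s.items()})
ims=[]
for c in("scene","side"):
    d=imaging.get_image(c);cv2.imwrite(f'pics/{c}0.png',d['frame'][:,:,::-1])
    print(c,d['K'].tolist(),np.round(d['R'],4).tolist(),np.round(d['t'],4).tolist())
    for q in("grill","handle","latch_tab","mug","pepper_mill","salt_shaker","oil_bottle","jam_jar","spatula"):
        print(q,[(np.round(r['bbox']).tolist(),round(r['score'],2)) for r in recognise(c,q)[:2]])
E
```

```text
{'time': 0.0, 'joint_pos': [-1.291, 0.468, -0.012, 1.604, 0.006, 1.071, -0.056], 'qd': [0.001, -0.001, 0.001, 0.001, 0.0, -0.0, -0.001], 'joint_efforts': [-0.002, -53.238, 0.021, -25.132, 0.011, 0.008, -0.0], 'eef_pos': [0.206, 0.616, 0.23], 'orientation': [[-0.948, 0.317, -0.0], [0.317, 0.948, -0.002], [-0.0, -0.002, -1.0]], 'force': [0.255, -0.189, -0.289], 'torque': [-0.024, 0.034, 0.055], 'finger_force': 0.0, 'finger_gap': 0.085}
scene [[577.1998584562662, 0.0, 312.34784608949633], [0.0, 577.1998584562662, 240.61269172120268], [0.0, 0.0, 1.0]] [[0.8086, 0.5884, -0.0009], [0.4813, -0.6622, -0.5743], [-0.3385, 0.464, -0.8186]] [-0.4617, -0.2181, 1.2809]
grill [([345.0, 242.0, 218.0, 183.0], 0.86)]
handle [([339.0, 232.0, 203.0, 174.0], 0.79)]
latch_tab [([302.0, 298.0, 34.0, 27.0], 0.89)]
mug [([222.0, 352.0, 52.0, 77.0], 0.57)]
pepper_mill [([420.0, 133.0, 41.0, 98.0], 0.73), ([428.0, 165.0, 27.0, 47.0], 0.7)]
salt_shaker [([348.0, 361.0, 25.0, 42.0], 0.86)]
oil_bottle [([419.0, 131.0, 46.0, 98.0], 0.93), ([349.0, 362.0, 24.0, 39.0], 0.74)]
jam_jar [([279.0, 389.0, 42.0, 64.0], 0.85)]
spatula [([282.0, 145.0, 36.0, 21.0], 0.7), ([221.0, 353.0, 57.0, 77.0], 0.5)]
side [[521.3389813026729, 0.0, 310.80024137074054], [0.0, 521.3389813026729, 239.84257238082964], [0.0, 0.0, 1.0]] [[-0.6939, 0.7201, 0.0006], [0.4993, 0.4817, -0.7202], [-0.5189, -0.4994, -0.6938]] [0.4046, -0.222, 1.4015]
grill [([324.0, 279.0, 198.0, 181.0], 0.93)]
handle [([328.0, 266.0, 194.0, 158.0], 0.78)]
latch_tab []
mug [([248.0, 201.0, 54.0, 51.0], 0.81)]
pepper_mill [([393.0, 338.0, 40.0, 83.0], 0.6)]
salt_shaker [([218.0, 270.0, 21.0, 35.0], 0.68), ([446.0, 292.0, 71.0, 91.0], 0.31)]
oil_bottle [([442.0, 330.0, 54.0, 107.0], 0.65)]
jam_jar [([206.0, 223.0, 40.0, 52.0], 0.66)]
spatula [([445.0, 291.0, 73.0, 90.0], 0.57), ([258.0, 225.0, 32.0, 18.0], 0.44)]
```

View pics/scene0.png

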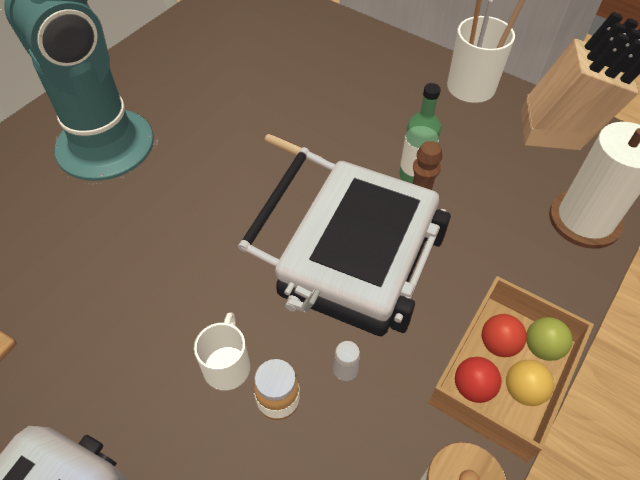

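View pics/side0.png

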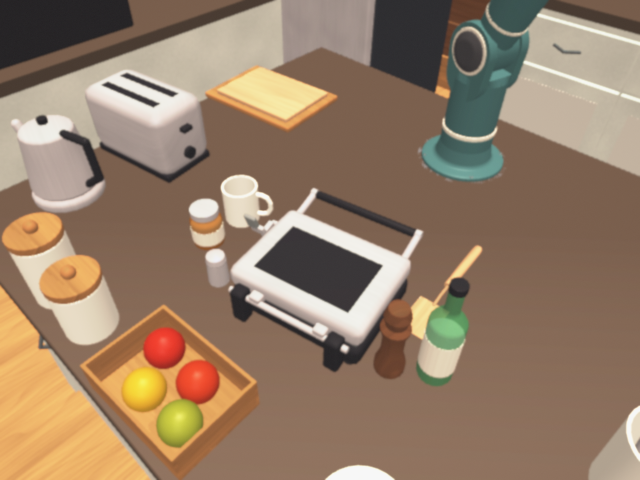

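The scene view shows the bar from about (303,153) at its left end to (245,244) at its right, with the tab near (302,297). In the side view the bar runs from (316,194) to (418,233). The mug and jar stand on the grill's right, in front of the tab. The mill and bottle are behind it on the left.

```bash
cat > h.py <<'E'
from plant import env, imaging, recognise
import numpy as np, cv2
from scipy.optimize import least_squares
CAM={'scene':((577.2,312.35,240.61),[[0.8086,0.5884,-0.0009],[0.4813,-0.6622,-0.5743],[-0.3385,0.464,-0.8186]],[-0.4617,-0.2181,1.2809]),
'side':((521.34,310.8,239.84),[[-0.6939,0.7201,0.0006],[0.4993,0.4817,-0.7202],[-0.5189,-0.4994,-0.6938]],[0.4046,-0.222,1.4015])}
def proj(c,X):
    (f,u,v),R,t=CAM[c];p=np.array(R)@X+np.array(t);return np.array([u+f*p[0]/p[2],v+f*p[1]/p[2]])
def on_plane(c,px,z):
    (f,u,v),R,t=CAM[c];R=np.array(R);C=-R.T@np.array(t);d=R.T@np.array([(px[0]-u)/f,(px[1]-v)/f,1]);return C+d*(z-C[2])/d[2]
def G(p,X):
    c,s=np.cos(p[2]),np.sin(p[2]);return np.array([p[0]+c*X[0]-s*X[1],p[1]+s*X[0]+c*X[1],X[2]])
E
python3 - <<'E'
from h import *
for c,l,r in(('scene',(303,153),(245,244)),('side',(418,233),(316,194))):
    a,b=on_plane(c,l,.112),on_plane(c,r,.112);d=a-b
    print(c,(a+b)/2,np.linalg.norm(d),np.arctan2(-d[0],d[1]))
a,b=[(on_plane('scene',l,.112)+on_plane('side',m,.112))/2 for l,m in(((303,153),(418,233)),((245,244),(316,194)))]
d=a-b;yaw=np.arctan2(-d[0],d[1]);m=(a+b)/2
p=np.array([m[0]+.167*np.cos(yaw),m[1]+.167*np.sin(yaw),yaw]);print('pose',p)
for n,X in(('handle',(-.167,0,.112)),('tabup',(-.045,-.172,.149)),('tabback',(.007,-.172,.126))):
    W=G(p,X);print(n,W,proj('scene',W),proj('side',W))
for n,c,px,z in(('mug','scene',(222,330),.09),('jar','scene',(276,372),.095),('salt','scene',(347,350),.078)):print(n,on_plane(c,px,z))
s=env.sense();R=s['orientation'];w=G(p,(-.167,0,.25))-s['eef_pos'];print('delta tool mm',R.T@w*1000)
ty=R[:,1];print('tool y az',np.arctan2(ty[1],ty[0]),'grill x az',yaw)
E
```

```text
scene [0.46435829 0.03364553 0.112     ] 0.23372891256715525 0.20034355366453555
side [0.46057041 0.03562312 0.112     ] 0.2333494266701348 0.2203199427141264
pose [0.62578424 0.06949998 0.21032363]
handle [0.46246435 0.03463432 0.112     ] [275.21451141 195.05431515] [363.93649045 212.92033414]
tabup [ 0.61768543 -0.10810466  0.149     ] [295.68069549 282.44499915] [259.36884385 202.96116753]
tabback [ 0.66853953 -0.09724829  0.126     ] [326.07211138 301.55937257] [244.45983292 226.60408705]
mug [ 0.5534284 -0.2198775  0.09     ]
jar [ 0.66781456 -0.22621619  0.095     ]
salt [ 0.73084704 -0.12657556  0.078     ]
delta tool mm [-427.59086441 -470.40871577  -18.70285815]
tool y az 1.2478919314445103 grill x az 0.210323632837594
```

{"method": "arm_command", "body": {
  "moves": [
    [-40,-44,5,0.1],
    [-80,-88,5,0.2],
    [-120,-132,5,0.3],
    [-160,-176,5,0.4],
    [-200,-220,5,0.5]
  ],
  "fingers": 65
}}

```text
time: 1.62
eef_pos: [0.3268, 0.3426, 0.2266]
orientation: [[-0.678, 0.735, 0.001], [0.735, 0.678, 0.001], [0.0, 0.001, -1.0]]
force: [0.7, 0.6, 0.3]
finger_gap: 0.0555
finger_force: 0.0
```

```bash
cat >> h.py <<'E'
P=np.array([.62578,.0695,.2103])
def to(W,az):
    s=env.sense();R=s['orientation'];print('tcp',s['eef_pos'],'f',s['force'],'q',np.round(s['joint_pos'],2),'t',s['time'],'gap',s['finger_gap'])
    print('delta mm',np.round(R.T@(np.array(W)-s['eef_pos'])*1000,1),'yaw',np.arctan2(R[1,1],R[0,1])-az)
E
python3 -c "
from h import *
to(G(P,(-.167,0,.25)),P[2])"
```

```text
tcp [0.32681363 0.34259412 0.22662637] f [0.74908755 0.60582358 0.2534515 ] q [-1.03  0.17  0.17  2.04 -0.04  0.94 -0.1 ] t 1.625 gap 0.05545602392205424
delta mm [-318.4 -109.   -23.5] yaw 0.5343914690523086
```

{"method": "arm_command", "body": {
  "moves": [
    [-58,-20,-5,0.11],
    [-116,-40,-10,0.22],
    [-174,-60,-15,0.33],
    [-232,-80,-20,0.44],
    [-285,-98,-23,0.53]
  ]
}}

```text
time: 2.25
eef_pos: [0.4489, 0.0668, 0.2501]
orientation: [[-0.213, 0.977, 0.002], [0.977, 0.213, 0.001], [0.001, 0.002, -1.0]]
force: [1.3, 0.6, -0.4]
finger_gap: 0.0557
finger_force: 0.0
```

```bash
python3 -c "
from h import *
to(G(P,(-.167,0,.25)),P[2])
d=imaging.get_image('wrist');cv2.imwrite('pics/w1.png',d['frame'][:,:,::-1])
K,R,t=[np.array(d[k]) for k in 'KRt']
print(K.tolist(),(-R.T@t).tolist())
for y in(-.113,0,.113):
  c=R@G(P,(-.167,y,.112))+t;th=np.arctan2(np.hypot(c[0],c[1]),c[2]);print(y,K[:2,2]+K[0,0]*th*c[:2]/np.hypot(c[0],c[1]))
c=R@G(P,(-.03,-.172,.149))+t;th=np.arctan2(np.hypot(c[0],c[1]),c[2]);print('tab',K[:2,2]+K[0,0]*th*c[:2]/np.hypot(c[0],c[1]))
"
```

```text
tcp [0.44891285 0.0667701  0.25007206] f [ 1.25441106  0.62878558 -0.38690877] q [-0.67  0.1   0.48  2.07 -0.06  0.98  0.06] t 2.25 gap 0.05572343074272334
delta mm [-34.3   6.4   0.1] yaw 0.004067555331280837
[[371.64829954431775, 0.0, 321.83825756241856], [0.0, 371.64829954431775, 246.78834223496273], [0.0, 0.0, 1.0]] [0.4333098326733812, 0.13703800191661525, 0.39212901572513775]
-0.113 [328.04161654 387.66794682]
0 [329.62539181 275.60666889]
0.113 [330.92982777 131.95480271]
tab [465.8725415  447.96159011]
```

View pics/w1.png

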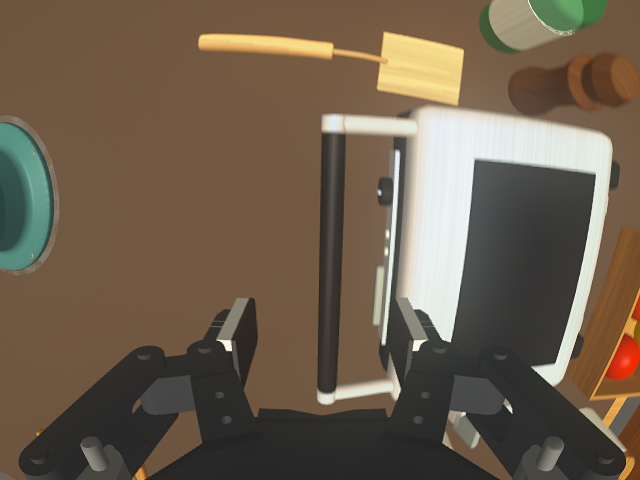

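The wrist view shows the bar at column ~330, from (333,130) to (327,392). That agrees with the projection to within about 1–2 mm, so I'll descend and grip.

{"method": "arm_command", "body": {
  "moves": [
    [-34,6,30,0],
    [-34,6,80,0],
    [-34,6,130,0],
    [-34,6,156,0],
    [-34,6,156,0]
  ]
}}

```text
time: 2.92
eef_pos: [0.4599, 0.0367, 0.0919]
orientation: [[-0.216, 0.976, -0.004], [0.976, 0.216, -0.001], [-0.0, -0.004, -1.0]]
force: [0.2, -0.4, 0.3]
finger_gap: 0.0556
finger_force: 0.0
```

{"method": "arm_command", "body": {
  "moves": [
    [0,0,0,0],
    [0,0,0,0],
    [0,0,0,0],
    [0,0,0,0],
    [0,0,0,0]
  ],
  "fingers": 0,
  "newtons": 50
}}

```text
time: 3.55
eef_pos: [0.4622, 0.0372, 0.0948]
orientation: [[-0.216, 0.976, 0.002], [0.977, 0.216, 0.001], [0.001, 0.003, -1.0]]
force: [-0.9, 0.5, 5.0]
finger_gap: 0.0162
finger_force: 48.6
```

{"method": "arm_command", "body": {
  "moves": [
    [0,0,-3,0],
    [0,1,-6,0],
    [0,1,-9,0],
    [0,2,-12,0],
    [0,2,-15,0]
  ]
}}

```text
time: 4.18
eef_pos: [0.4641, 0.0375, 0.1086]
orientation: [[-0.216, 0.976, 0.002], [0.976, 0.216, 0.0], [-0.0, 0.002, -1.0]]
force: [5.2, 1.3, -5.8]
finger_gap: 0.0166
finger_force: 49.1
```

```bash
python3 -c "
from h import *
s=env.sense();print(s['eef_pos'],s['force'],s['finger_gap'],s['finger_force'])"
```

```text
[0.46413043 0.03751226 0.10855801] [ 5.18352019  1.31721137 -5.82205139] 0.016621535708523927 49.0895676612854
```

{"method": "arm_command", "body": {
  "moves": [
    [0,0,-3,0],
    [0,0,-6,0],
    [0,1,-9,0],
    [0,1,-12,0],
    [0,1,-15,0]
  ]
}}

```text
time: 4.8
eef_pos: [0.4672, 0.0381, 0.1242]
orientation: [[-0.216, 0.976, 0.007], [0.976, 0.216, 0.001], [-0.001, 0.007, -1.0]]
force: [11.0, 2.4, -9.5]
finger_gap: 0.0161
finger_force: 48.9
```

```bash
python3 -c "
from h import *
d=imaging.get_image('wrist');cv2.imwrite('pics/w2.png',d['frame'][:,:,::-1])"
```

```text
(no output)
```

View pics/w2.png

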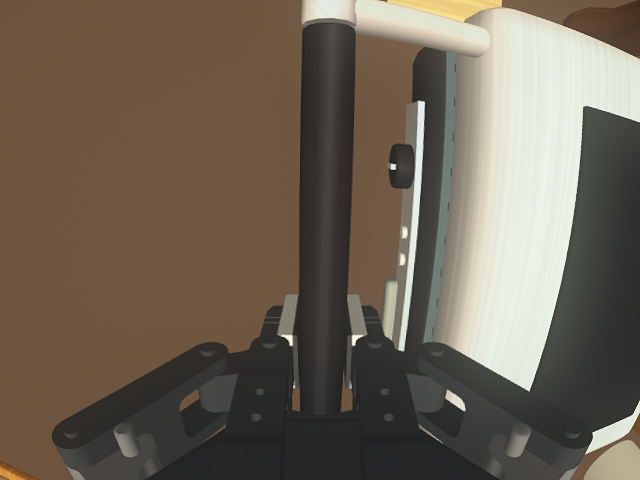

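The lid came 29 mm up with the hand at a normal lifting load, and the view shows a gap opening between lid and housing. The hook isn't caught, so I'll carry on raising the lid along its arc.

```bash
python3 -c "
import numpy as np
f=lambda a:np.array([-.282*np.cos(a)+.037*np.sin(a),.282*np.sin(a)+.037*np.cos(a)])*1000
b=f(0);cmd=np.array([3.,30])
for i in range(4):
  rows=[f(.105+.942*(5*i+k)/20)-b for k in range(1,6)]
  print([[0,round(r[0]-cmd[0],1),round(-(r[1]-cmd[1]),1),0] for r in rows]);cmd=rows[-1]
"
```

```text
[[0, np.float64(5.9), np.float64(-12.3), 0], [0, np.float64(9.9), np.float64(-25.1), 0], [0, np.float64(14.5), np.float64(-37.6), 0], [0, np.float64(19.8), np.float64(-50.0), 0], [0, np.float64(25.5), np.float64(-62.1), 0]]
[[0, np.float64(6.4), np.float64(-11.8), 0], [0, np.float64(13.3), np.float64(-23.3), 0], [0, np.float64(20.7), np.float64(-34.4), 0], [0, np.float64(28.7), np.float64(-45.2), 0], [0, np.float64(37.1), np.float64(-55.6), 0]]
[[0, np.float64(8.9), np.float64(-10.0), 0], [0, np.float64(18.3), np.float64(-19.5), 0], [0, np.float64(28.2), np.float64(-28.6), 0], [0, np.float64(38.4), np.float64(-37.3), 0], [0, np.float64(49.1), np.float64(-45.4), 0]]
[[0, np.float64(11.0), np.float64(-7.6), 0], [0, np.float64(22.4), np.float64(-14.7), 0], [0, np.float64(34.1), np.float64(-21.3), 0], [0, np.float64(46.0), np.float64(-27.3), 0], [0, np.float64(58.3), np.float64(-32.7), 0]]
```

{"method": "arm_command", "body": {
  "moves": [
    [0,6,-12,0],
    [0,10,-25,0],
    [0,14.5,-38,0],
    [0,20,-50,0],
    [0,25.5,-62,0]
  ]
}}

```text
time: 5.48
eef_pos: [0.4881, 0.0424, 0.1857]
orientation: [[-0.216, 0.976, -0.003], [0.976, 0.216, -0.001], [-0.0, -0.003, -1.0]]
force: [0.2, -3.0, -6.9]
finger_gap: 0.0161
finger_force: 48.8
```

{"method": "arm_command", "body": {
  "moves": [
    [0,6.5,-12,0],
    [0,13,-23,0],
    [0,20.5,-34.5,0],
    [0,28.5,-45,0],
    [0,37,-55.5,0]
  ]
}}

```text
time: 6.1
eef_pos: [0.5215, 0.0491, 0.2409]
orientation: [[-0.215, 0.977, -0.01], [0.977, 0.215, -0.002], [0.0, -0.01, -1.0]]
force: [-11.3, -5.6, 2.7]
finger_gap: 0.0162
finger_force: 48.6
```

{"method": "arm_command", "body": {
  "moves": [
    [0,7,-10,0],
    [0,16,-20,0],
    [0,26,-29,0],
    [0,36,-38,0],
    [0,46,-46,0]
  ]
}}

```text
time: 6.72
eef_pos: [0.5672, 0.0582, 0.2886]
orientation: [[-0.214, 0.977, -0.008], [0.977, 0.214, -0.002], [-0.0, -0.008, -1.0]]
force: [-15.6, -7.2, 12.7]
finger_gap: 0.0161
finger_force: 48.6
```

```bash
python3 -c "
from h import *
s=env.sense();print(s['eef_pos'],s['force'],s['torque'],s['finger_gap'],np.round(s['joint_pos'],2))"
```

```text
[0.5672081  0.05818357 0.28864674] [-15.58424091  -7.24217905  12.70249076] [-1.67769954  3.46845101 -0.09297134] 0.016138976027786602 [-0.58  0.3   0.53  1.76 -0.16  1.14  0.21]
```

{"method": "arm_command", "body": {
  "moves": [
    [0,8,-10,0],
    [0,18,-18,0],
    [0,29,-25,0],
    [0,40,-31,0],
    [0,52,-36,0]
  ]
}}

```text
time: 7.35
eef_pos: [0.6206, 0.0688, 0.3241]
orientation: [[-0.214, 0.977, -0.002], [0.977, 0.214, -0.004], [-0.003, -0.003, -1.0]]
force: [-4.2, -6.5, 3.0]
finger_gap: 0.0162
finger_force: 49.2
```

{"method": "arm_command", "body": {
  "moves": [
    [0,0,0,0],
    [0,0,0,0],
    [0,0,0,0],
    [0,0,0,0],
    [0,0,0,0]
  ]
}}

```text
time: 7.98
eef_pos: [0.6209, 0.069, 0.3243]
orientation: [[-0.214, 0.977, -0.0], [0.977, 0.214, -0.004], [-0.003, -0.001, -1.0]]
force: [-2.9, -6.2, 1.2]
finger_gap: 0.0155
finger_force: 49.8
```

```bash
python3 -c "
from h import *
s=env.sense();print(s['eef_pos'],s['force'],s['finger_gap'],np.round(s['joint_pos'],2))
h=G(P,(.115,0,.075));b=s['eef_pos']+np.array([0,0,.019]);v=b-h;x=-(v[0]*np.cos(P[2])+v[1]*np.sin(P[2]))
print('radius',np.hypot(x,v[2]),'expected',np.hypot(.282,.037),'angle deg',np.degrees(np.arctan2(v[2],x)-np.arctan2(.037,.282)))
for c in('wrist','side'):
  d=imaging.get_image(c);cv2.imwrite(f'pics/{c}3.png',d['frame'][:,:,::-1])"
```

```text
[0.6208675  0.06896486 0.32425684] [-2.94358329 -6.15526208  1.24515588] 0.0155270849034599 [-0.56  0.37  0.53  1.59 -0.19  1.24  0.22]
radius 0.29383936449948905 expected 0.2844169474556676 angle deg 58.439601681385994
```

View pics/wrist3.png

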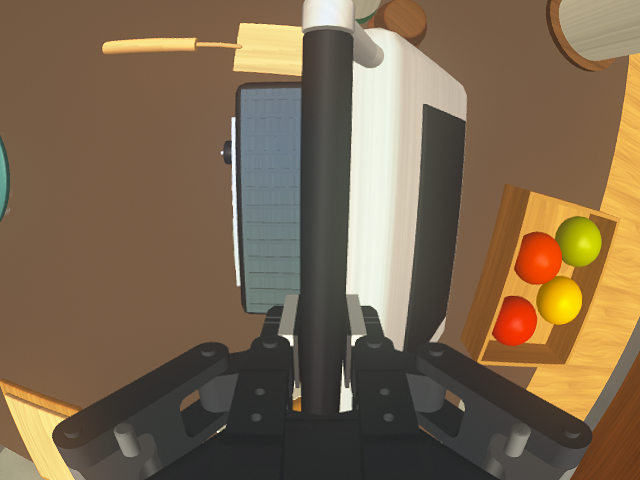

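View pics/side3.png

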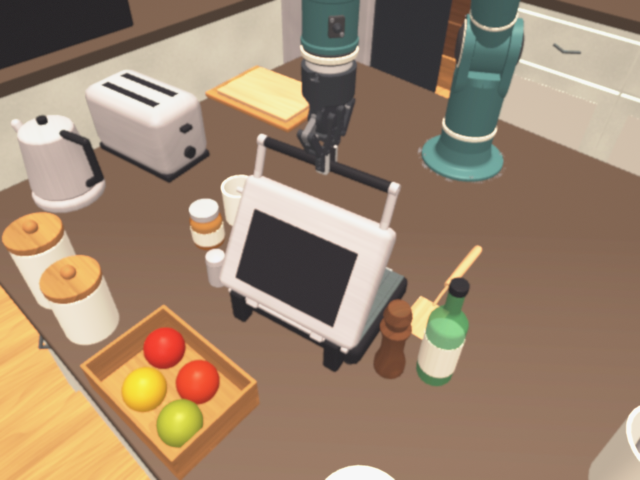

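The wrist and side views show the bar held between the pads and the lid up. In the side view the bar ends are at (263,140) and (394,188), and the other items haven't moved. Next I'll check the angle from that picture.

```bash
python3 -c "
from h import *
m=np.array([(263+394)/2,(140+188)/2])
for d in range(50,68,2):
  a=np.radians(d);p=proj('side',G(P,(.115-.282*np.cos(a)+.037*np.sin(a),0,.075+.282*np.sin(a)+.037*np.cos(a))));print(d,p-m)
"
```

```text
50 [ 7.31932675 -1.18913497]
52 [ 4.80234378 -1.22167575]
54 [ 2.17113063 -1.04539047]
56 [-0.57367125 -0.6539438 ]
58 [-3.43109017 -0.04118129]
60 [-6.39979981  0.79882478]
62 [-9.47809523  1.87172658]
64 [-12.66386923   3.18284903]
66 [-15.95458957   4.73713551]
```

{"method": "arm_command", "body": {
  "moves": [
    [0,2.5,-1,0],
    [0,5,-2,0],
    [0,7.5,-3,0],
    [0,10,-4,0],
    [0,10,-4,0]
  ]
}}

```text
time: 8.7
eef_pos: [0.6306, 0.0709, 0.3289]
orientation: [[-0.214, 0.977, -0.0], [0.977, 0.214, -0.004], [-0.004, -0.001, -1.0]]
force: [-3.0, -7.2, 3.7]
finger_gap: 0.0162
finger_force: 49.8
```

{"method": "arm_command", "body": {
  "moves": [
    [0,0,0,0],
    [0,0,0,0],
    [0,0,0,0],
    [0,0,0,0],
    [0,0,0,0]
  ]
}}

```text
time: 9.32
eef_pos: [0.6305, 0.0709, 0.3289]
orientation: [[-0.214, 0.977, -0.0], [0.977, 0.214, -0.004], [-0.004, -0.001, -1.0]]
force: [-3.2, -7.8, 4.5]
finger_gap: 0.0159
finger_force: 49.8
```

```bash
python3 -c "
from plant import env
print(env.hand_in())"
```

```text
the job is handed in; nothing more can be done
None
```

I handed the job in with the gripper still holding the lid's handle steady at about 60° (my estimate from the camera and arm pose): the test pull showed the hook wasn't caught, so I left the tab alone, and nothing else on the counter looked moved in the last side view.

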